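# Fill the decorating tray, back row first

## Task

Finish setting out the divided tray with the things standing on the open table beside it: first stand the tall black-capped spice jar in the empty back pocket, between the tin and the pickle jar that are already there, before anything goes into the front row. Then stand the squeeze bottle (straight body, narrow stepped spout) in the front pocket straight in front of the tin and the gel colour bottle (slimmer, with a cone cap) in the front pocket straight in front of the pickle jar, and last of all the honey jar between the two bottles. Everything ends upright, in the middle of its pocket and let go, with the tin and the pickle jar left where they stand.

Things in the scene. Friction and masses are not known exactly. Their poses are not given: they have to be found in the camera images.
- tray: Fixed grey tray, 194 (x) x 289 (y) mm, 2 rows of 3 open pockets; walls 4 mm thick, tops 12 mm over the table, pocket floor at 4 mm. Origin: centre of underside; x points away from the robot (back row at +x), y to the left along the rows; turned up to 13 deg. Pocket centres: x = +47.5 (back) or -47.5 (front), y = +95, 0, -95 mm; 91 mm square inside.
- yeast_tin: Plain pale straight-sided tin with a cream lid, 66 mm across, 115 mm tall, standing in one end pocket of the back row (left or right, varies). Stays there. Origin: centre of its underside.
- pickle_jar: Glass jar of green pickles with a grey-green lid, 63 mm across, 110 mm tall, standing in the other end pocket of the back row. Stays there. Origin: centre of its underside. (The stock of jars against the wall is scenery.)
- spice_jar: Slender dark reddish-brown glass jar with a black cap, 125 mm tall; body 44 mm across up to 103 mm, cap 48 mm across above that. Goes to the middle pocket of the back row. At the start it stands upright on the bare table left of the tray. Origin: centre of its underside, z up; round, yaw is free.
- honey_jar: Amber honey jar with a yellowish lid, 57 mm across, 100 mm tall (lid from 84 mm up, 55 mm across). Goes to the middle pocket of the front row. At the start it stands upright on the bare table left of the tray. Origin: centre of its underside, z up; round, yaw is free.
- squeeze_bottle: White squeeze bottle, 88 mm tall: straight body 38 mm across up to about 55 mm, shoulder to 64 mm, then a narrow stepped pink spout cap, 25 mm across at its foot. Goes to the end pocket of the front row straight in front of the tin. At the start it stands upright on the bare table left of the tray. Origin: centre of its underside, z up; round, yaw is free.
- gel_bottle: Small dark-red gel colour bottle, 85 mm tall: straight body 32 mm across up to about 50 mm, rounded shoulder, then a smooth white cone cap. Goes to the end pocket of the front row straight in front of the pickle jar. At the start it stands upright on the bare table left of the tray. Origin: centre of its underside, z up; round, yaw is free.
Things that resemble listed ones, but are neither listed nor needed, are in the scene too. What is shaped like the gel_bottle but purple is not meant. What is shaped like the squeeze_bottle but turquoise is not meant.

How it is judged:
By the outcome, as a careful person would: the job done as asked, in the order asked, and still so for the second after the job is handed in, with the robot touching nothing.
It also fails if it takes over 125 s, if anything falls off the work surface, if the arm or the gripper's body presses on something with over 40 N, if the wrist force passes 120 N, or if a joint passes its speed limit or range.

## Robot

A 6-joint arm with a two-finger parallel gripper is mounted at the origin on a cart in front of the work surface, level with it; the furniture and walls round the work are solid. World frame = base frame: x ahead of the robot, y to its left, z up, the work surface at z = 0. Lengths are in m, angles in rad, forces in N, time in s.
With the tool pointing down it reaches from about 0.275 to 0.775 m from the base axis. Payload 14.6 kg.
Tool frame: the origin (TCP) lies midway between the tips of the shut fingers; the grasp point (between the pads) lies ctrl.grip_depth behind it (ctrl.grip_depth is the distance from the TCP to the grasp point, in m); z points along the fingers, y is the line along which they close (so a half turn about z gives the same grasp; the last joint's range is limited). The gripper opens to 85 mm and grips with 20 to 120 N. Pads are 22 mm wide; open, the fingers measure 114 mm over their backs; the gripper's body (76 mm by 85 mm) begins 54 mm behind the grasp point. The pads swing forward as they close: fully open they stand 13 mm farther back than shut.
Start: joints at [1.057, 0.263, -0.048, 1.259, 0, 1.415], TCP at [0.184, 0.492, 0.231] pointing down, gripper open.
Joint ranges: [-2.65, 2.65], [-0.89, 1.7], [-1.18, 1.37], [-2.13, 2.11], [-1.35, 1.29], [-3.14, 3.14]. Speed limits (rad/s): [1.89, 1.89, 2.57, 2.79, 3.14, 3.14].

## Interface

Orientations are given as a 3x3 rotation matrix whose columns are the frame's x, y, z axes.
In Python, from cell import ctrl, imaging, ticket, models gives the robot as it stands. The module is installed in compiled form; this text tells all that it offers.
- The arm moves only by the shell command python3 -m inch [OPENING], which reads ROWS from standard input. ROWS is a JSON list of rows, 1 to 5 of them, each of 6 numbers: dx, dy, dz in m, then a rotation vector rx, ry, rz in rad; each row shifts and turns the commanded pose from where the row before left it, along the tool's axes as they then stand; what a row does not reach is not made up. A row lasts 1/10 s, in which the tool goes at most 0.05 m and 0.15 rad, less where a joint would pass 70% of its speed; a pose out of reach is approached as far as the arm can. OPENING is the finger opening in m, set as the command begins (- or left out keeps the last). The fingers move at their own pace and stop on an object; the grip force is fixed at half the most. Time passes only in rows, so rows that do not move let the fingers close. It prints the time, the measured TCP pose, the force, the opening and the grip force at its end. Input that does not fit is refused with a message, and nothing moves.
- ctrl.read_state(): the state, without advancing time (a new reading comes with each control period).
- imaging.grab_frame(name): name is "scene" or "side" or "wrist"; returns (picture, depth): 480x640x3 uint8, blue, green, red; 480x640 float32, m along the optical axis (not along the pixel's ray), 0 where there is no reading.
- imaging.get_calibration(name): a dict with "camera_matrix" (3x3 intrinsics, pixels), "R" (3x3) and "t" (3): a world point X has camera coordinates R X + t. Camera axes: x right, y down, z forward; pixel columns grow to the right and rows downward; lengths in m; the calibration is good to about 2 mm. The wrist camera is an equidistant fisheye: a pixel r from the principal point sees the ray r / f radians off the axis. A picture is of the moment at which its call begins: read the wrist's pose just before it. get_calibration takes no time and is no camera call; for the wrist camera it gives the pose at the moment of the call.
- ticket.job_done(): hands the job in; it is judged then, once.
Trained networks look in the newest picture that a camera, given by its name, has taken for a name from the list of things; names that differ only in an ending like _2 or _b are one class to them, and where a whole thing is asked for, a point or a joint stands for the part that bears it (a point fixed in the world has none). Each returns a list of dicts, best first, with "p" (0 to 1); they miss things now and then, are a little off and sometimes report something else, mostly with a low value. They report only what shows in the picture. A call takes as long as a camera call. They do not tell look-alikes from the thing itself.
- models.regions_of(name, camera): "pixels" (480x640 bool, what is visible of it) and "centre" ([column, row] in pixels, amid what is visible of it).
The state is a dict: "time": time; "q": joint angles; "joint_velocities": joint speeds; "joint_torque": joint torques, N m; "eef_pos": TCP position; "tool_rot": TCP orientation; "wrist_force": force on the tool from outside, world axes, zero at the start; "ft_torque": the same for the moment, N m; "finger_gap": finger opening in m; "finger_force": force on a finger pad.
Only numpy, scipy, OpenCV 4.12 (cv2) and the standard library are available. Lean on these libraries where they do the work, as an engineer would, in place of code of your own. Each camera call takes 0.05 s, during which the arm holds its last target. There are 200 camera calls.

## Working session

There is one attempt and no reset: what is moved stays moved. The work goes in short steps, Python scripts to look and compute and a shell command to move; the robot and the scene stay as the last step left them, time stands still between calls to the robot, and variables do not carry over. Pictures are saved under pics/ and viewed, at most 14 in all, crops included, and the job is handed in when it is done.

```bash
mkdir -p pics
cat > h.py <<'E'
import numpy as np, cv2
from cell import ctrl, imaging, ticket, models
def cloud(cam,d):
    c=imaging.get_calibration(cam);K=np.array(c["camera_matrix"]);R=np.array(c["R"]);t=np.array(c["t"])
    v,u=np.mgrid[0:480,0:640]
    P=np.stack([(u-K[0,2])/K[0,0]*d,(v-K[1,2])/K[1,1]*d,d],-1)
    return (P-t)@R
E
python3 - <<'E'
from h import *
for c in("scene","side"):
    b,d=imaging.grab_frame(c); cv2.imwrite(f"pics/{c}0.png",b); np.save(f"{c}_d.npy",d); W=cloud(c,d)
    for n in("spice_jar","honey_jar","squeeze_bottle","gel_bottle","yeast_tin","pickle_jar","tray"):
        for r in models.regions_of(n,c)[:5]:
            m=r["pixels"]&(d>0); w=W[m]
            if len(w)<5: continue
            print(c,n,round(r["p"],2),np.round(r["centre"]),len(w),"med",np.median(w,0).round(3),"lo",np.percentile(w,3,0).round(3),"hi",np.percentile(w,97,0).round(3),"bgr",np.median(b[m],0))
s=ctrl.read_state();print(s["time"],s["eef_pos"],s["tool_rot"],ctrl.grip_depth)
print(imaging.get_calibration("scene"))
E
```

```text
scene spice_jar 0.64 [302. 178.] 1051 med [0.576 0.152 0.073] lo [0.566 0.14  0.001] hi [0.648 0.234 0.126] bgr [56. 61. 78.]
scene honey_jar 0.82 [221. 188.] 1046 med [0.443 0.294 0.069] lo [0.428 0.281 0.007] hi [0.477 0.331 0.102] bgr [ 65.  97. 133.]
scene squeeze_bottle 0.97 [258. 173.] 421 med [0.565 0.301 0.045] lo [0.556 0.291 0.005] hi [0.585 0.321 0.079] bgr [143. 149. 165.]
scene squeeze_bottle 0.83 [327. 209.] 476 med [0.559 0.068 0.045] lo [0.55  0.057 0.004] hi [0.577 0.086 0.078] bgr [119. 123.  42.]
scene gel_bottle 0.82 [239. 241.] 385 med [0.349 0.136 0.046] lo [0.34  0.128 0.01 ] hi [0.364 0.148 0.079] bgr [117.  53.  97.]
scene gel_bottle 0.59 [283. 244.] 415 med [0.406 0.074 0.044] lo [0.397 0.065 0.008] hi [0.422 0.089 0.08 ] bgr [120.  56. 100.]
scene pickle_jar 0.97 [465. 251.] 1779 med [ 0.57  -0.251  0.082] lo [ 0.561 -0.275  0.012] hi [ 0.61  -0.22   0.116] bgr [100. 126. 125.]
side spice_jar 0.72 [245. 269.] 2152 med [0.587 0.181 0.076] lo [0.568 0.152 0.006] hi [0.61  0.186 0.123] bgr [30. 34. 51.]
side honey_jar 0.57 [328. 336.] 3037 med [0.457 0.33  0.0
[... 999 characters left out ...]
y 0.56 [306. 216.] 4098 med [ 0.504 -0.127  0.002] lo [ 0.437 -0.301 -0.001] hi [ 0.631 -0.003  0.01 ] bgr [123. 127. 125.]
0.8 [0.18436441 0.49158372 0.23128401] [[-9.36320305e-01  3.51147102e-01  1.41472497e-05]
 [ 3.51147102e-01  9.36320304e-01  1.65893328e-05]
 [-7.42106104e-06  2.05006949e-05 -1.00000000e+00]] 0.0187
{'camera_matrix': array([[496.76989711,   0.        , 317.47576951],
       [  0.        , 496.76989711, 238.75121657],
       [  0.        ,   0.        ,   1.        ]]), 'R': array([[ 0.61578561, -0.78780717, -0.01295973],
       [-0.52136442, -0.39507941, -0.75636724],
       [ 0.59075141,  0.4725168 , -0.65401884]]), 't': array([-0.26707   ,  0.28287359,  0.79402324])}
```

View pics/scene0.png

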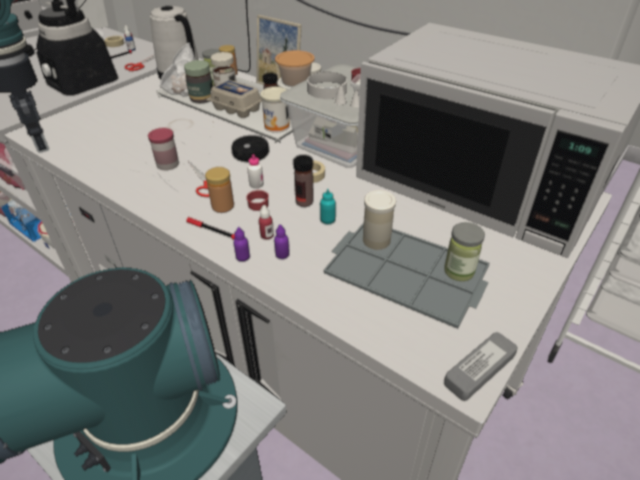

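View pics/side0.png

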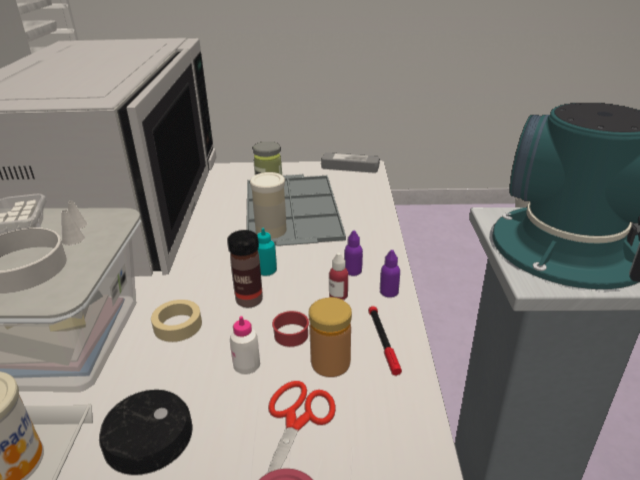

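Tin stands in the left back pocket (378,220) and pickle in the right (465,251), so the squeeze bottle goes front left and the gel bottle front right.

Candidates in the scene picture:
- **Gel shape:** dark red (265,222), purple (241,244) and purple (281,241). The dark-red one is meant.
- **Squeeze shape:** white with pink cap (255,172) and turquoise (328,207). The white one is meant.

I'll confirm both in one crop and fit the positions.

```bash
cat > fit.py <<'E'
from h import *
from scipy.optimize import least_squares, minimize
b={c:cv2.imread(f"pics/{c}0.png") for c in("scene","side")}
W={c:cloud(c,np.load(f"{c}_d.npy")) for c in b}
def cyl(c0,r,zlo,zhi,cams=("scene","side")):
    out=[]
    for cs in [(c,) for c in cams]+[cams]:
        P=np.concatenate([W[c].reshape(-1,3) for c in cs]); c=np.array(c0,float)
        for k in range(4):
            d=np.hypot(*(P[:,:2]-c).T); Q=P[(d<r+(.02 if k<2 else .008))&(P[:,2]>zlo)&(P[:,2]<zhi)]
            if len(Q)<10: break
            c=least_squares(lambda p:np.hypot(*(Q[:,:2]-p).T)-r,c,loss="soft_l1",f_scale=.002).x
        out.append((c.round(4),len(Q)))
    return out
if __name__=="__main__":
    for n,c0,r,a,z in [("spice",(.585,.165),.022,.02,.095),("honey",(.455,.31),.0285,.01,.08),("squeeze",(.573,.307),.019,.008,.052),
      ("gel",(.442,.15),.016,.008,.048),("purpleA",(.358,.14),.016,.008,.048),("purpleB",(.413,.08),.016,.008,.048),
      ("turq",(.565,.078),.019,.008,.052),("tin",(.575,-.055),.033,.02,.11),("pickle",(.59,-.245),.0315,.02,.1)]:
        print(n,cyl(c0,r,a,z))
    P=[];L=[]
    for c in b:
        w=W[c].reshape(-1,3); g=b[c].reshape(-1,3).astype(int)
        m=(np.abs(w[:,2]-.004)<.014)&(w[:,0]>.3)&(w[:,0]<.72)&(w[:,1]>-.4)&(w[:,1]<.05)
        P.append(w[m,:2]);L.append(g[m].mean(1)); print(c,np.percentile(L[-1],[5,25,50,75,95]))
    P=np.concatenate(P);L=np.concatenate(L)
    s=np.where(L<150,1,-1)
    def cost(p,dbg=0):
        ca,sa=np.cos(p[2]),np.sin(p[2]); d=P-p[:2]; x=d[:,0]*ca+d[:,1]*sa; y=-d[:,0]*sa+d[:,1]*ca
        sd=np.minimum(.097-abs(x),.1445-abs(y)); return -np.mean(s*np.tanh(np.clip(sd,-.03,.03)/.004))
    r=min((minimize(cost,[.535,-.145,a],method="Nelder-Mead",options=dict(initial_simplex=np.array([[.535,-.145,a],[.55,-.145,a],[.535,-.13,a],[.535,-.145,a+.05]]))) for a in(-.2,-.1,0,.1,.2)),key=lambda r:r.fun)
    print("tray",r.x,r.fun)
    x,y,a=r.x;R=np.array([[np.cos(a),-np.sin(a)],[np.sin(a),np.cos(a)]])
    for i in(47.5,-47.5):
        for j in(95,0,-95): print(i,j,(R@[i/1e3,j/1e3]+[x,y]).round(4))
    A=np.concatenate([W[c].reshape(-1,3) for c in b]); m=(A[:,2]>.08)&(A[:,2]<.25)&(A[:,1]>-.3)&(A[:,1]<.05)&(A[:,0]>.63)&(A[:,0]<.9)
    for y0 in(-.3,-.2,-.1,0): q=A[m&(abs(A[:,1]-y0)<.02)]; print("mw",y0,len(q),np.percentile(q[:,0],3) if len(q) else 0)
    cr=[cv2.resize(b["scene"][145:270,210:350],None,fx=2.8,fy=2.8)]
    im=b["scene"].copy();cal=imaging.get_calibration("scene");K=np.array(cal["camera_matrix"])
    def px(p): q=K@(np.array(cal["R"])@p+cal["t"]); return tuple((q[:2]/q[2]).round().astype(int).tolist())
    for k in(0,):
        cs=[(R@[i,j]+[x,y]) for i,j in((.097,.1445),(.097,-.1445),(-.097,-.1445),(-.097,.1445))]
        for i in range(4): cv2.line(im,px([*cs[i],.012]),px([*cs[(i+1)%4],.012]),(0,0,255),1)
    cr.append(cv2.resize(im[180:330,320:495],None,fx=2.2,fy=2.2))
    h=min(q.shape[0] for q in cr); cv2.imwrite("pics/crop.png",np.hstack([q[:h] for q in cr])[:, :800])
E
python3 fit.py
```

```text
spice [(array([0.589 , 0.1629]), 506), (array([0.5906, 0.1631]), 1132), (array([0.59 , 0.163]), 1638)]
honey [(array([0.4568, 0.3108]), 596), (array([0.4573, 0.3083]), 1637), (array([0.4574, 0.3087]), 2233)]
squeeze [(array([0.5753, 0.3107]), 227), (array([0.576 , 0.3096]), 688), (array([0.5759, 0.3098]), 915)]
gel [(array([0.4415, 0.1522]), 208), (array([0.4426, 0.151 ]), 394), (array([0.4423, 0.1512]), 602)]
purpleA [(array([0.3562, 0.1443]), 215), (array([0.3575, 0.143 ]), 413), (array([0.3571, 0.1434]), 628)]
purpleB [(array([0.4137, 0.0819]), 217), (array([0.415 , 0.0805]), 365), (array([0.4145, 0.0809]), 582)]
turq [(array([0.5695, 0.0764]), 240), (array([0.5706, 0.0754]), 369), (array([0.5702, 0.0756]), 609)]
tin [(array([ 0.5742, -0.0557]), 941), (array([ 0.5739, -0.0599]), 1294), (array([ 0.5746, -0.0588]), 2235)]
pickle [(array([ 0.5932, -0.2449]), 991), (array([ 0.594 , -0.2475]), 515), (array([ 0.5935, -0.246 ]), 1506)]
scene [106.66666667 121.33333333 196.33333333 197.66666667 198.33333333]
side [ 90.66666667 125.66666667 203.66666667 204.         204.66666667]
tray [ 0.53492722 -0.15514284  0.12070138] -0.8851831983431572
47.5 95 [ 0.5706 -0.0551]
47.5 0 [ 0.5821 -0.1494]
47.5 -95 [ 0.5935 -0.2437]
-47.5 95 [ 0.4763 -0.0666]
-47.5 0 [ 0.4878 -0.1609]
-47.5 -95 [ 0.4992 -0.2552]
mw -0.3 924 0.7422578407117537
mw -0.2 1749 0.7384227420148087
mw -0.1 1678 0.7356829074444388
mw 0 1681 0.7331023618601543
```

View pics/crop.png

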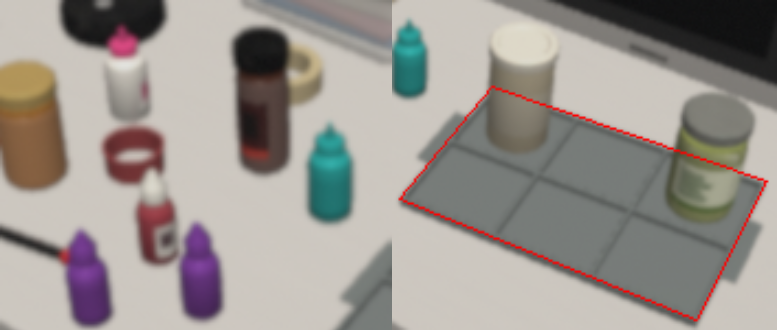

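The crop shows the dark-red gel bottle with its white cone at the crop's (157,215) between the two purples, and the white squeeze bottle with pink spout at (125,75). The turquoise one is separate. The red tray outline fits. First I turn the tool to the tray's yaw.

```bash
cat > d.py <<'E'
import sys,numpy as np
from cell import ctrl
s=ctrl.read_state();R=np.array(s["tool_rot"]);p=np.array(s["eef_pos"])
a=1.691;T=np.array([[-np.sin(a),np.cos(a),0],[np.cos(a),np.sin(a),0],[0,0,-1.]])
from scipy.spatial.transform import Rotation as Ro
print("t",s["time"],"tcp",p.round(4),"gap",s["finger_gap"],"F",np.round(s["wrist_force"],1),"rot",Ro.from_matrix(R.T@T).as_rotvec().round(4))
for a in sys.argv[1:]: print(a,"d tool",(R.T@(np.array(eval(a))-p)).round(4))
E
echo '[[0, 0, 0, 0, 0, -0.12], [0, 0, 0, 0, 0, -0.12], [0, 0, 0, 0, 0, -0.12], [0, 0, 0, 0, 0, -0.12]]' | python3 -m inch 0.07 && python3 d.py '(.59,.163,.22)'
```

```text
time: 1.2
eef_pos: [0.1844, 0.4916, 0.2313]
tool_rot: [[-0.992, -0.126, 0.0], [-0.126, 0.992, 0.0], [-0.0, 0.0, -1.0]]
wrist_force: [0.6, -0.2, -0.4]
finger_gap: 0.0705
finger_force: 0.0
t 1.2 tcp [0.1844 0.4916 0.2313] gap 0.07049703879145955 F [ 0.6 -0.2 -0.4] rot [0.    0.    0.006]
(.59,.163,.22) d tool [-0.3611 -0.377   0.0113]
```

```bash
echo '[[-0.03, -0.0314, 0, 0, 0, 0], [-0.03, -0.0314, 0, 0, 0, 0], [-0.03, -0.0314, 0, 0, 0, 0], [-0.03, -0.0314, 0, 0, 0, 0], [-0.03, -0.0314, 0, 0, 0, 0]]' | python3 -m inch >/dev/null && echo '[[-0.03, -0.0314, 0, 0, 0, 0], [-0.03, -0.0314, 0, 0, 0, 0], [-0.03, -0.0314, 0, 0, 0, 0], [-0.03, -0.0314, 0, 0, 0, 0], [-0.03, -0.0314, 0, 0, 0, 0]]' | python3 -m inch && echo '[[-0.03, -0.0314, 0, 0, 0, 0], [-0.02, -0.02, 0, 0, 0, 0], [-0.011, -0.0116, 0.01, 0, 0, 0], [0, 0, 0, 0, 0, 0]]' | python3 -m inch && python3 d.py '(.59,.163,.062)'
```

```text
time: 2.2
eef_pos: [0.5213, 0.2147, 0.2313]
tool_rot: [[-0.993, -0.121, 0.0], [-0.121, 0.993, 0.0], [-0.0, 0.0, -1.0]]
wrist_force: [0.1, 0.9, -0.2]
finger_gap: 0.0698
finger_force: 0.0
time: 2.6
eef_pos: [0.5888, 0.1599, 0.2193]
tool_rot: [[-0.993, -0.119, -0.002], [-0.119, 0.993, -0.0], [0.002, -0.0, -1.0]]
wrist_force: [-0.4, -0.3, -1.2]
finger_gap: 0.0696
finger_force: 0.0
t 2.6 tcp [0.5888 0.1599 0.2193] gap 0.06961294233479552 F [-0.4 -0.3 -1.2] rot [-0.0001 -0.0022 -0.0007]
(.59,.163,.062) d tool [-0.0019  0.003   0.1573]
```

```bash
echo '[[-0.001, 0.003, 0.045, 0, 0, 0], [0, 0, 0.05, 0, 0, 0], [0, 0, 0.04, 0, 0, 0], [0, 0, 0.02, 0, 0, 0], [0, 0, 0, 0, 0, 0]]' | python3 -m inch >/dev/null && python3 d.py '(.59,.163,.062)' && echo '[[0, 0, 0, 0, 0, 0], [0, 0, 0, 0, 0, 0], [0, 0, 0, 0, 0, 0], [0, 0, 0, 0, 0, 0], [0, 0, 0, 0, 0, 0]]' | python3 -m inch 0.03 && echo '[[0, 0, 0, 0, 0, 0], [0, 0, 0, 0, 0, 0], [0, 0, 0, 0, 0, 0]]' | python3 -m inch
```

```text
t 3.1 tcp [0.5861 0.1649 0.0638] gap 0.0699080530808991 F [ 0.4 -0.4  0.9] rot [ 0.0001 -0.0051  0.0022]
(.59,.163,.062) d tool [-0.0037 -0.0023  0.0018]
time: 3.6
eef_pos: [0.5898, 0.1642, 0.0681]
tool_rot: [[-0.993, -0.121, 0.003], [-0.121, 0.993, 0.0], [-0.003, -0.0, -1.0]]
wrist_force: [-2.4, -1.5, 9.3]
finger_gap: 0.0437
finger_force: 56.8
time: 3.9
eef_pos: [0.5898, 0.1642, 0.0681]
tool_rot: [[-0.993, -0.121, 0.003], [-0.121, 0.993, 0.0], [-0.003, -0.0, -1.0]]
wrist_force: [-0.9, -1.9, 8.5]
finger_gap: 0.0442
finger_force: 56.8
```

```bash
echo '[[0, 0, -0.03, 0, 0, 0], [0, 0, -0.045, 0, 0, 0], [0, 0, -0.045, 0, 0, 0], [0, 0, -0.035, 0, 0, 0], [0, 0, 0, 0, 0, 0]]' | python3 -m inch && python3 d.py '(.582,-.1495,.22)'
```

```text
time: 4.4
eef_pos: [0.5907, 0.1645, 0.227]
tool_rot: [[-0.993, -0.121, 0.008], [-0.121, 0.993, 0.001], [-0.009, 0.0, -1.0]]
wrist_force: [-0.0, -0.7, -2.7]
finger_gap: 0.0438
finger_force: 59.1
t 4.4 tcp [0.5907 0.1645 0.227 ] gap 0.04379436239046336 F [-0.  -0.7 -2.7] rot [0.0003 0.0086 0.0011]
(.582,-.1495,.22) d tool [ 0.0467 -0.3106  0.0065]
```

```bash
echo '[[0.006, -0.025, 0, 0, 0, 0], [0.006, -0.045, 0, 0, 0, 0], [0.006, -0.045, 0, 0, 0, 0], [0.006, -0.045, 0, 0, 0, 0], [0.006, -0.045, 0, 0, 0, 0]]' | python3 -m inch >/dev/null && echo '[[0.006, -0.045, 0, 0, 0, 0], [0.006, -0.035, 0, 0, 0, 0], [0.005, -0.025, 0, 0, 0, 0], [0, 0, 0, 0, 0, 0], [0, 0, 0, 0, 0, 0]]' | python3 -m inch && python3 d.py '(.582,-.1495,.072)'
python3 - <<'E'
from h import *
for c in("scene","side"):
    b,d=imaging.grab_frame(c); cv2.imwrite(f"pics/{c}1.png",b); np.save(f"{c}_d1.npy",d)
    P=cloud(c,d).reshape(-1,3); m=(np.hypot(P[:,0]-.582,P[:,1]+.15)<.035)&(P[:,2]>.1)&(P[:,2]<.24); Q=P[m]
    for z in np.arange(.12,.24,.01):
        q=Q[(Q[:,2]>=z)&(Q[:,2]<z+.01)]
        if len(q)>3: print(c,z.round(2),len(q),np.median(q,0).round(3))
E
```

```text
time: 5.4
eef_pos: [0.5795, -0.1495, 0.2212]
tool_rot: [[-0.993, -0.12, -0.0], [-0.12, 0.993, 0.0], [0.0, 0.0, -1.0]]
wrist_force: [-0.0, 0.1, -1.0]
finger_gap: 0.0441
finger_force: 59.2
t 5.4 tcp [ 0.5795 -0.1495  0.2212] gap 0.044079296875799645 F [-0.   0.1 -1. ] rot [ 0.0004 -0.0001 -0.0001]
(.582,-.1495,.072) d tool [-0.0025 -0.0004  0.1492]
scene 0.15 36 [ 0.561 -0.157  0.158]
scene 0.16 95 [ 0.562 -0.16   0.165]
scene 0.17 103 [ 0.56  -0.159  0.176]
scene 0.18 107 [ 0.561 -0.159  0.185]
scene 0.19 108 [ 0.56  -0.159  0.195]
scene 0.2 112 [ 0.561 -0.158  0.205]
scene 0.21 113 [ 0.56  -0.158  0.215]
scene 0.22 133 [ 0.561 -0.156  0.226]
scene 0.23 166 [ 0.564 -0.158  0.235]
side 0.15 83 [ 0.579 -0.131  0.156]
side 0.16 108 [ 0.578 -0.131  0.165]
side 0.17 104 [ 0.579 -0.13   0.175]
side 0.18 116 [ 0.578 -0.13   0.185]
side 0.19 115 [ 0.578 -0.129  0.195]
side 0.2 118 [ 0.578 -0.13   0.205]
side 0.21 105 [ 0.578 -0.13   0.214]
side 0.22 105 [ 0.577 -0.13   0.225]
side 0.23 97 [ 0.578 -0.132  0.235]
```

```bash
echo '[[-0.002, 0, 0.03, 0, 0, 0], [0, 0, 0.045, 0, 0, 0], [0, 0, 0.035, 0, 0, 0], [0, 0, 0.02, 0, 0, 0], [0, 0, 0.01, 0, 0, 0]]' | python3 -m inch >/dev/null && echo '[[0, 0, 0.004, 0, 0, 0], [0, 0, 0.003, 0, 0, 0], [0, 0, 0, 0, 0, 0], [0, 0, 0, 0, 0, 0]]' | python3 -m inch && python3 d.py '(.582,-.1495,.072)'
```

```text
time: 6.4
eef_pos: [0.5822, -0.1492, 0.0751]
tool_rot: [[-0.993, -0.121, 0.001], [-0.121, 0.993, -0.001], [-0.001, -0.001, -1.0]]
wrist_force: [0.8, -1.3, -1.4]
finger_gap: 0.0438
finger_force: 59.2
t 6.4 tcp [ 0.5822 -0.1492  0.0751] gap 0.04381223732936517 F [ 0.8 -1.3 -1.4] rot [-0.0006  0.0012  0.0011]
(.582,-.1495,.072) d tool [ 0.0002 -0.0003  0.0031]
```

```bash
echo '[[0, 0, 0.002, 0, 0, 0], [0, 0, 0.0015, 0, 0, 0], [0, 0, 0, 0, 0, 0], [0, 0, 0, 0, 0, 0]]' | python3 -m inch
```

```text
time: 6.8
eef_pos: [0.5825, -0.1495, 0.072]
tool_rot: [[-0.993, -0.121, 0.002], [-0.121, 0.993, -0.001], [-0.002, -0.001, -1.0]]
wrist_force: [-1.6, -0.5, 10.5]
finger_gap: 0.0436
finger_force: 57.1
```

```bash
echo '[[0, 0, 0, 0, 0, 0], [0, 0, 0, 0, 0, 0], [0, 0, 0, 0, 0, 0], [0, 0, 0, 0, 0, 0], [0, 0, 0, 0, 0, 0]]' | python3 -m inch 0.065 && echo '[[0, 0, -0.02, 0, 0, 0], [0, 0, -0.04, 0, 0, 0], [0, 0, -0.045, 0, 0, 0], [0, 0, -0.04, 0, 0, 0], [0, 0, 0, 0, 0, 0]]' | python3 -m inch && python3 d.py '(.576,.310,.15)'
```

```text
time: 7.3
eef_pos: [0.5817, -0.1491, 0.0707]
tool_rot: [[-0.993, -0.121, -0.0], [-0.121, 0.993, 0.0], [0.0, 0.0, -1.0]]
wrist_force: [-0.2, 0.2, -0.3]
finger_gap: 0.065
finger_force: 0.0
time: 7.8
eef_pos: [0.5835, -0.1498, 0.221]
tool_rot: [[-0.993, -0.121, 0.007], [-0.121, 0.993, -0.003], [-0.007, -0.004, -1.0]]
wrist_force: [0.5, -0.1, -0.2]
finger_gap: 0.0651
finger_force: 0.0
t 7.8 tcp [ 0.5835 -0.1498  0.221 ] gap 0.06506676053165636 F [ 0.5 -0.1 -0.2] rot [-0.0037  0.0067  0.0011]
(.576,.310,.15) d tool [-0.0477  0.4575  0.0696]
```

```bash
echo '[[-0.005, 0.045, 0, 0, 0, 0], [-0.005, 0.048, 0, 0, 0, 0], [-0.005, 0.048, 0, 0, 0, 0], [-0.005, 0.048, 0, 0, 0, 0], [-0.005, 0.048, 0, 0, 0, 0]]' | python3 -m inch 0.06 >/dev/null && echo '[[-0.005, 0.048, 0, 0, 0, 0], [-0.005, 0.048, 0, 0, 0, 0], [-0.005, 0.048, 0.02, 0, 0, 0], [-0.005, 0.046, 0.02, 0, 0, 0], [-0.003, 0.03, 0.03, 0, 0, 0]]' | python3 -m inch >/dev/null && echo '[[0, 0, 0, 0, 0, 0], [0, 0, 0, 0, 0, 0]]' | python3 -m inch && python3 d.py '(.576,.310,.021)'
cat > chk.py <<'E'
import sys
import fit; from h import *
i=sys.argv[1]
for c in("scene","side"):
    b,d=imaging.grab_frame(c); cv2.imwrite(f"pics/{c}{i}.png",b); fit.W[c]=cloud(c,d)
G=dict(spice=(.582,-.1495,.022,.03,.1),tin=(.5735,-.0575,.033,.03,.11),pickle=(.5935,-.245,.0315,.03,.1),squeeze=(.4763,-.0666,.019,.01,.055),gel=(.4992,-.2552,.016,.01,.05),honey=(.4878,-.1609,.0285,.015,.08))
if len(sys.argv)>3: G={k:v for k,v in G.items() if k in sys.argv[2:]}
for k,v in G.items():
    r=[fit.cyl(v[:2],v[2],z0,z1) for z0,z1 in ((v[3],v[4]),(v[3],(v[3]+v[4])/2),((v[3]+v[4])/2,v[4]))]
    print(k,[(a.tolist(),n) for a,n in r[0]],"lo",r[1][-1][0],"hi",r[2][-1][0])
E
python3 chk.py 2 spice tin pickle
```

```text
time: 9.0
eef_pos: [0.5735, 0.3082, 0.1459]
tool_rot: [[-0.993, -0.122, -0.002], [-0.122, 0.993, -0.001], [0.002, -0.001, -1.0]]
wrist_force: [0.6, -0.3, 0.9]
finger_gap: 0.0601
finger_force: 0.0
t 9.0 tcp [0.5735 0.3082 0.1459] gap 0.06007915544586015 F [ 0.6 -0.3  0.9] rot [-0.0007 -0.0018  0.0022]
(.576,.310,.021) d tool [-0.0029  0.0016  0.1249]
spice [([0.5818, -0.1498], 596), ([0.5839, -0.152], 41), ([0.5819, -0.1499], 637)] lo [ 0.5816 -0.1498] hi [ 0.5822 -0.1501]
tin [([0.5743, -0.0558], 839), ([0.574, -0.0599], 1143), ([0.5747, -0.0588], 1982)] lo [ 0.5746 -0.0589] hi [ 0.5748 -0.0587]
pickle [([0.5932, -0.2449], 885), ([0.5955, -0.2436], 80), ([0.5934, -0.245], 965)] lo [ 0.5929 -0.2452] hi [ 0.594  -0.2449]
```

Spice jar is upright and centred, and the tin and pickle jar haven't moved. Next, the squeeze bottle.

```bash
echo '[[-0.002, 0.0016, 0.035, 0, 0, 0], [0, 0, 0.04, 0, 0, 0], [0, 0, 0.03, 0, 0, 0], [0, 0, 0.015, 0, 0, 0], [0, 0, 0.003, 0, 0, 0]]' | python3 -m inch >/dev/null && python3 d.py '(.576,.310,.021)' && echo '[[0, 0, 0, 0, 0, 0], [0, 0, 0, 0, 0, 0], [0, 0, 0, 0, 0, 0], [0, 0, 0, 0, 0, 0], [0, 0, 0, 0, 0, 0]]' | python3 -m inch 0.025 >/dev/null && echo '[[0, 0, 0, 0, 0, 0], [0, 0, 0, 0, 0, 0]]' | python3 -m inch && echo '[[0, 0, -0.025, 0, 0, 0], [0, 0, -0.045, 0, 0, 0], [0, 0, -0.045, 0, 0, 0], [0, 0, -0.035, 0, 0, 0], [0, 0, 0, 0, 0, 0]]' | python3 -m inch && python3 d.py '(.476,-.067,.17)'
```

```text
t 9.6 tcp [0.5758 0.3084 0.023 ] gap 0.05968379842174575 F [-0.4  0.7  0.5] rot [-0.0005 -0.0015 -0.0005]
(.576,.310,.021) d tool [-0.0004  0.0016  0.0019]
time: 10.3
eef_pos: [0.5771, 0.3098, 0.0256]
tool_rot: [[-0.993, -0.121, 0.003], [-0.121, 0.993, 0.0], [-0.003, 0.0, -1.0]]
wrist_force: [0.5, -1.9, 8.4]
finger_gap: 0.0359
finger_force: 60.7
time: 10.8
eef_pos: [0.5779, 0.3105, 0.1799]
tool_rot: [[-0.993, -0.121, 0.008], [-0.121, 0.993, 0.003], [-0.009, 0.002, -1.0]]
wrist_force: [0.4, -0.2, -0.3]
finger_gap: 0.0355
finger_force: 60.2
t 10.8 tcp [0.5779 0.3105 0.1799] gap 0.03547578148958515 F [ 0.4 -0.2 -0.3] rot [0.0022 0.0086 0.0011]
(.476,-.067,.17) d tool [ 0.147  -0.3624  0.0078]
```

```bash
echo '[[0.01, -0.025, 0, 0, 0, 0], [0.017, -0.042, 0, 0, 0, 0], [0.017, -0.042, 0, 0, 0, 0], [0.017, -0.042, 0, 0, 0, 0], [0.017, -0.042, 0, 0, 0, 0]]' | python3 -m inch >/dev/null && echo '[[0.017, -0.042, 0, 0, 0, 0], [0.017, -0.042, 0, 0, 0, 0], [0.017, -0.042, 0, 0, 0, 0], [0.012, -0.03, 0, 0, 0, 0], [0.006, -0.0134, 0, 0, 0, 0]]' | python3 -m inch >/dev/null && echo '[[0, 0, 0, 0, 0, 0], [0, 0, 0, 0, 0, 0]]' | python3 -m inch && python3 d.py '(.4763,-.0666,.03)'
python3 - <<'E'
from h import *
ims=[]
for c in("scene","side"):
    b,d=imaging.grab_frame(c)
    cal=imaging.get_calibration(c);q=cal["camera_matrix"]@(cal["R"]@np.array([.476,-.067,.17])+cal["t"]);u,v=(q[:2]/q[2]).astype(int)
    ims.append(cv2.resize(b[v-50:v+70,u-60:u+60],(390,390)))
    P=cloud(c,d).reshape(-1,3); m=(np.hypot(P[:,0]-.476,P[:,1]+.067)<.03); Q=P[m]
    for z in np.arange(.12,.22,.01):
        q=Q[(Q[:,2]>=z)&(Q[:,2]<z+.01)]
        if len(q)>3: print(c,z.round(2),len(q),np.median(q,0).round(4),q[:,2].min().round(4))
cv2.imwrite("pics/sq.png",np.hstack(ims))
E
```

```text
time: 12.0
eef_pos: [0.4738, -0.0676, 0.1739]
tool_rot: [[-0.993, -0.12, 0.0], [-0.12, 0.993, 0.0], [-0.0, 0.0, -1.0]]
wrist_force: [0.0, -0.2, -0.8]
finger_gap: 0.0357
finger_force: 60.2
t 12.0 tcp [ 0.4738 -0.0676  0.1739] gap 0.035709295030423235 F [ 0.  -0.2 -0.8] rot [0.0001 0.0003 0.0003]
(.4763,-.0666,.03) d tool [-0.0025  0.0007  0.1439]
scene 0.15 78 [ 0.4568 -0.0766  0.1556] 0.1501
scene 0.16 86 [ 0.4572 -0.0774  0.1649] 0.16
scene 0.17 86 [ 0.4569 -0.0731  0.1752] 0.17
scene 0.18 124 [ 0.4592 -0.0763  0.1851] 0.18
scene 0.19 137 [ 0.4593 -0.0756  0.1953] 0.1901
scene 0.2 183 [ 0.462  -0.0728  0.2059] 0.2001
scene 0.21 120 [ 0.4645 -0.0692  0.2144] 0.21
side 0.14 35 [ 0.4734 -0.0516  0.148 ] 0.145
side 0.15 98 [ 0.4715 -0.051   0.1548] 0.15
side 0.16 108 [ 0.4732 -0.0511  0.1648] 0.1601
side 0.17 81 [ 0.4729 -0.0521  0.1751] 0.17
side 0.18 75 [ 0.4782 -0.0523  0.1846] 0.1801
side 0.19 68 [ 0.4796 -0.0533  0.1953] 0.1901
side 0.2 62 [ 0.4796 -0.0467  0.2031] 0.2002
side 0.21 27 [ 0.485 -0.063  0.218] 0.2103
```

View pics/sq.png

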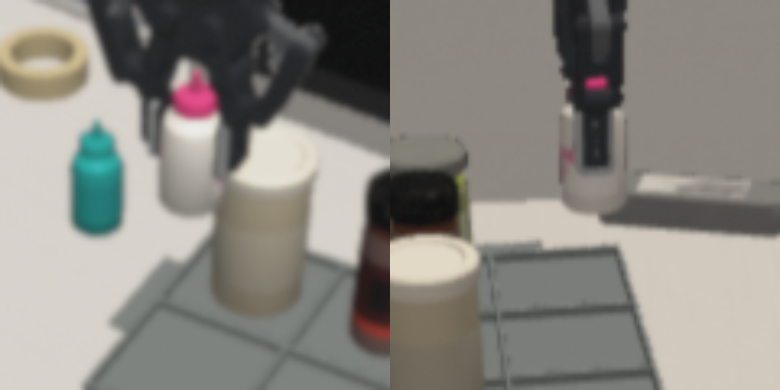

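The white squeeze bottle hangs upright in the gripper at crop (190,150), with the tin behind it at (265,220). I'll lower it.

```bash
echo '[[-0.002, 0, 0.03, 0, 0, 0], [0, 0.0005, 0.04, 0, 0, 0], [0, 0, 0.035, 0, 0, 0], [0, 0, 0.02, 0, 0, 0], [0, 0, 0.01, 0, 0, 0]]' | python3 -m inch >/dev/null && echo '[[0, 0, 0.003, 0, 0, 0], [0, 0, 0.002, 0, 0, 0], [0, 0, 0, 0, 0, 0], [0, 0, 0, 0, 0, 0]]' | python3 -m inch && python3 d.py '(.4763,-.0666,.03)'
```

```text
time: 13.0
eef_pos: [0.4763, -0.0671, 0.0346]
tool_rot: [[-0.993, -0.121, 0.001], [-0.121, 0.993, -0.0], [-0.001, -0.001, -1.0]]
wrist_force: [-0.4, -0.1, -1.0]
finger_gap: 0.036
finger_force: 60.2
t 13.0 tcp [ 0.4763 -0.0671  0.0346] gap 0.035963681159076576 F [-0.4 -0.1 -1. ] rot [-0.0006  0.0012  0.0011]
(.4763,-.0666,.03) d tool [-0.      0.0005  0.0046]
```

```bash
echo '[[0, 0, 0.003, 0, 0, 0], [0, 0, 0, 0, 0, 0], [0, 0, 0, 0, 0, 0]]' | python3 -m inch && echo '[[0, 0, 0.0015, 0, 0, 0], [0, 0, 0, 0, 0, 0], [0, 0, 0, 0, 0, 0]]' | python3 -m inch
```

```text
time: 13.3
eef_pos: [0.4758, -0.0671, 0.0309]
tool_rot: [[-0.993, -0.121, 0.0], [-0.121, 0.993, -0.0], [-0.0, -0.0, -1.0]]
wrist_force: [-0.6, 0.7, -1.4]
finger_gap: 0.0354
finger_force: 60.2
time: 13.6
eef_pos: [0.476, -0.0671, 0.0296]
tool_rot: [[-0.993, -0.121, 0.001], [-0.121, 0.993, -0.0], [-0.0, -0.0, -1.0]]
wrist_force: [-2.5, -0.3, 6.9]
finger_gap: 0.0361
finger_force: 61.0
```

```bash
echo '[[0, 0, 0, 0, 0, 0], [0, 0, 0, 0, 0, 0], [0, 0, 0, 0, 0, 0], [0, 0, 0, 0, 0, 0], [0, 0, 0, 0, 0, 0]]' | python3 -m inch 0.058 && echo '[[0, 0, -0.02, 0, 0, 0], [0, 0, -0.04, 0, 0, 0], [0, 0, -0.045, 0, 0, 0], [0, 0, -0.035, 0, 0, 0], [0, 0, 0, 0, 0, 0]]' | python3 -m inch && python3 d.py '(.4423,.1512,.15)'
```

```text
time: 14.1
eef_pos: [0.4758, -0.067, 0.0293]
tool_rot: [[-0.993, -0.121, -0.0], [-0.121, 0.993, 0.0], [0.0, 0.0, -1.0]]
wrist_force: [0.2, 0.2, -0.2]
finger_gap: 0.0583
finger_force: 0.0
time: 14.6
eef_pos: [0.4777, -0.0676, 0.1735]
tool_rot: [[-0.993, -0.121, 0.006], [-0.121, 0.993, -0.002], [-0.006, -0.003, -1.0]]
wrist_force: [0.3, -0.5, -1.4]
finger_gap: 0.0578
finger_force: 0.0
t 14.6 tcp [ 0.4777 -0.0676  0.1735] gap 0.05775973101518367 F [ 0.3 -0.5 -1.4] rot [-0.0028  0.006   0.0011]
(.4423,.1512,.15) d tool [0.0088 0.2216 0.0228]
```

```bash
echo '[[0.0018, 0.04, 0, 0, 0, 0], [0.0018, 0.05, 0, 0, 0, 0], [0.0018, 0.05, 0, 0, 0, 0], [0.0018, 0.05, 0.01, 0, 0, 0], [0.0018, 0.0316, 0.012, 0, 0, 0]]' | python3 -m inch 0.05 >/dev/null && echo '[[0, 0, 0, 0, 0, 0], [0, 0, 0, 0, 0, 0]]' | python3 -m inch >/dev/null && python3 d.py '(.4423,.1512,.017)' && python3 chk.py 3 spice squeeze tin
```

```text
t 15.3 tcp [0.4397 0.1511 0.1469] gap 0.049848792136359434 F [-0.1 -0.1  0.4] rot [-0.0002 -0.0011  0.0027]
(.4423,.1512,.017) d tool [-0.0027 -0.0002  0.1299]
spice [([0.5818, -0.1498], 589), ([0.5835, -0.1519], 47), ([0.582, -0.15], 636)] lo [ 0.5816 -0.1497] hi [ 0.5822 -0.1502]
tin [([0.5742, -0.0558], 845), ([0.5739, -0.0599], 1181), ([0.5746, -0.0588], 2026)] lo [ 0.5745 -0.0588] hi [ 0.5747 -0.0589]
squeeze [([0.474, -0.0654], 304), ([0.4751, -0.0664], 383), ([0.4746, -0.0661], 687)] lo [ 0.4746 -0.066 ] hi [ 0.4745 -0.0661]
```

```bash
echo '[[-0.001, 0, 0.035, 0, 0, 0], [0, 0, 0.045, 0, 0, 0], [0, 0, 0.03, 0, 0, 0], [0, 0, 0.012, 0, 0, 0], [0, 0, 0.005, 0, 0, 0]]' | python3 -m inch >/dev/null && echo '[[0, 0, 0.003, 0, 0, 0], [0, 0, 0, 0, 0, 0]]' | python3 -m inch >/dev/null && python3 d.py '(.4423,.1512,.017)'
```

```text
t 16.1 tcp [0.4418 0.1506 0.018 ] gap 0.04978636637435955 F [0.4 0.2 0.6] rot [0.     0.0009 0.0002]
(.4423,.1512,.017) d tool [-0.0006  0.0006  0.001 ]
```

```bash
echo '[[0, 0, 0, 0, 0, 0], [0, 0, 0, 0, 0, 0], [0, 0, 0, 0, 0, 0], [0, 0, 0, 0, 0, 0], [0, 0, 0, 0, 0, 0]]' | python3 -m inch 0.02 >/dev/null && echo '[[0, 0, 0, 0, 0, 0], [0, 0, 0, 0, 0, 0]]' | python3 -m inch && echo '[[0, 0, -0.025, 0, 0, 0], [0, 0, -0.045, 0, 0, 0], [0, 0, -0.05, 0, 0, 0], [0, 0, -0.035, 0, 0, 0], [0, 0, 0, 0, 0, 0]]' | python3 -m inch && python3 d.py '(.4992,-.2552,.17)'
```

```text
time: 16.8
eef_pos: [0.4418, 0.1509, 0.0185]
tool_rot: [[-0.993, -0.121, 0.002], [-0.121, 0.993, -0.0], [-0.002, -0.0, -1.0]]
wrist_force: [-1.4, -1.8, 9.3]
finger_gap: 0.0299
finger_force: 58.6
time: 17.3
eef_pos: [0.4433, 0.1513, 0.1773]
tool_rot: [[-0.993, -0.121, 0.008], [-0.121, 0.993, 0.001], [-0.008, 0.0, -1.0]]
wrist_force: [0.8, 1.1, -1.5]
finger_gap: 0.0297
finger_force: 59.6
t 17.3 tcp [0.4433 0.1513 0.1773] gap 0.029685228365402515 F [ 0.8  1.1 -1.5] rot [0.0002 0.0079 0.0012]
(.4992,-.2552,.17) d tool [-0.0062 -0.4103  0.0073]
```

```bash
echo '[[0, -0.025, 0, 0, 0, 0], [0, -0.045, 0, 0, 0, 0], [0, -0.045, 0, 0, 0, 0], [0, -0.045, 0, 0, 0, 0], [-0.001, -0.045, 0, 0, 0, 0]]' | python3 -m inch >/dev/null && echo '[[-0.001, -0.045, 0, 0, 0, 0], [-0.001, -0.045, 0, 0, 0, 0], [-0.001, -0.045, 0, 0, 0, 0], [-0.001, -0.04, 0, 0, 0, 0], [-0.001, -0.03, 0, 0, 0, 0]]' | python3 -m inch >/dev/null && echo '[[0, 0, 0, 0, 0, 0], [0, 0, 0, 0, 0, 0], [0, 0, 0, 0, 0, 0]]' | python3 -m inch && python3 d.py '(.4992,-.2552,.0225)'
```

```text
time: 18.6
eef_pos: [0.4965, -0.2545, 0.1724]
tool_rot: [[-0.993, -0.121, -0.0], [-0.121, 0.993, 0.0], [0.0, 0.0, -1.0]]
wrist_force: [0.4, 0.6, 0.5]
finger_gap: 0.0301
finger_force: 59.7
t 18.6 tcp [ 0.4965 -0.2545  0.1724] gap 0.030128698461520234 F [0.4 0.6 0.5] rot [ 0.0005 -0.0003  0.0016]
(.4992,-.2552,.0225) d tool [-0.0026 -0.0011  0.1499]
```

```bash
echo '[[-0.002, -0.001, 0.03, 0, 0, 0], [0, 0, 0.045, 0, 0, 0], [0, 0, 0.035, 0, 0, 0], [0, 0, 0.02, 0, 0, 0], [0, 0, 0.01, 0, 0, 0]]' | python3 -m inch >/dev/null && echo '[[0, 0, 0.003, 0, 0, 0], [0, 0, 0.001, 0, 0, 0], [0, 0, 0, 0, 0, 0], [0, 0, 0, 0, 0, 0]]' | python3 -m inch && python3 d.py '(.4992,-.2552,.0225)'
```

```text
time: 19.5
eef_pos: [0.4994, -0.2564, 0.0294]
tool_rot: [[-0.993, -0.121, 0.001], [-0.121, 0.993, -0.001], [-0.001, -0.001, -1.0]]
wrist_force: [-0.3, 0.4, -1.0]
finger_gap: 0.0303
finger_force: 59.6
t 19.5 tcp [ 0.4994 -0.2564  0.0294] gap 0.03026777891812657 F [-0.3  0.4 -1. ] rot [-0.001   0.0012  0.0011]
(.4992,-.2552,.0225) d tool [0.     0.0012 0.0069]
```

```bash
echo '[[0, 0.001, 0.004, 0, 0, 0], [0, 0, 0, 0, 0, 0], [0, 0, 0, 0, 0, 0]]' | python3 -m inch && echo '[[0, 0, 0.0025, 0, 0, 0], [0, 0, 0, 0, 0, 0], [0, 0, 0, 0, 0, 0]]' | python3 -m inch
```

```text
time: 19.8
eef_pos: [0.4986, -0.255, 0.0245]
tool_rot: [[-0.993, -0.121, -0.0], [-0.121, 0.993, 0.0], [0.0, 0.0, -1.0]]
wrist_force: [-0.1, -0.4, -0.7]
finger_gap: 0.0298
finger_force: 59.6
time: 20.1
eef_pos: [0.4989, -0.2553, 0.0225]
tool_rot: [[-0.993, -0.121, 0.001], [-0.121, 0.993, -0.0], [-0.001, -0.001, -1.0]]
wrist_force: [-1.8, 1.1, 9.0]
finger_gap: 0.03
finger_force: 60.6
```

```bash
echo '[[0, 0, 0, 0, 0, 0], [0, 0, 0, 0, 0, 0], [0, 0, 0, 0, 0, 0], [0, 0, 0, 0, 0, 0], [0, 0, 0, 0, 0, 0]]' | python3 -m inch 0.055 && echo '[[0, 0, -0.02, 0, 0, 0], [0, 0, -0.04, 0, 0, 0], [0, 0, -0.045, 0, 0, 0], [0, 0, -0.045, 0, 0, 0], [0, 0, 0, 0, 0, 0]]' | python3 -m inch && python3 d.py '(.4574,.3092,.18)'
```

```text
time: 20.6
eef_pos: [0.4987, -0.2551, 0.0219]
tool_rot: [[-0.993, -0.121, -0.0], [-0.121, 0.993, 0.0], [0.0, 0.0, -1.0]]
wrist_force: [0.1, 0.7, -0.5]
finger_gap: 0.0554
finger_force: 0.0
time: 21.1
eef_pos: [0.5006, -0.2564, 0.1775]
tool_rot: [[-0.993, -0.121, 0.007], [-0.121, 0.993, -0.005], [-0.006, -0.006, -1.0]]
wrist_force: [0.8, -0.2, -0.1]
finger_gap: 0.055
finger_force: 0.0
t 21.1 tcp [ 0.5006 -0.2564  0.1775] gap 0.05504484377703839 F [ 0.8 -0.2 -0.1] rot [-0.0055  0.006   0.001 ]
(.4574,.3092,.18) d tool [-0.0255  0.5667 -0.0055]
```

```bash
echo '[[-0.002, 0.045, 0, 0, 0, 0], [-0.002, 0.048, 0, 0, 0, 0], [-0.002, 0.048, 0, 0, 0, 0], [-0.002, 0.048, 0, 0, 0, 0], [-0.002, 0.048, 0, 0, 0, 0]]' | python3 -m inch 0.08 >/dev/null && echo '[[-0.002, 0.048, 0, 0, 0, 0], [-0.002, 0.048, 0, 0, 0, 0], [-0.002, 0.048, 0, 0, 0, 0], [-0.002, 0.048, 0, 0, 0, 0], [-0.002, 0.048, 0, 0, 0, 0]]' | python3 -m inch >/dev/null && echo '[[-0.002, 0.048, 0, 0, 0, 0], [-0.002, 0.03, 0, 0, 0, 0], [-0.0015, 0.0117, 0, 0, 0, 0], [0, 0, 0, 0, 0, 0], [0, 0, 0, 0, 0, 0]]' | python3 -m inch && python3 d.py '(.4574,.3092,.046)' && python3 chk.py 4 spice squeeze gel pickle
```

```text
time: 22.6
eef_pos: [0.4555, 0.3096, 0.1718]
tool_rot: [[-0.993, -0.121, -0.0], [-0.121, 0.993, -0.001], [0.0, -0.001, -1.0]]
wrist_force: [0.4, -1.3, -0.7]
finger_gap: 0.0799
finger_force: 0.0
t 22.6 tcp [0.4555 0.3096 0.1718] gap 0.07986336756117964 F [ 0.4 -1.3 -0.7] rot [-0.0005 -0.0005  0.0007]
(.4574,.3092,.046) d tool [-0.0019 -0.0006  0.1258]
spice [([0.5818, -0.1498], 598), ([0.584, -0.1512], 47), ([0.582, -0.1499], 645)] lo [ 0.5818 -0.1498] hi [ 0.5821 -0.15  ]
pickle [([0.5931, -0.245], 879), ([0.5942, -0.2462], 122), ([0.5933, -0.2451], 1001)] lo [ 0.5928 -0.2453] hi [ 0.594  -0.2449]
squeeze [([0.4738, -0.0654], 302), ([0.4747, -0.0659], 133), ([0.4739, -0.0654], 435)] lo [ 0.4738 -0.0654] hi [ 0.4741 -0.0654]
gel [([0.4986, -0.2536], 257), ([0.4998, -0.2542], 68), ([0.4986, -0.2536], 325)] lo [ 0.4987 -0.2538] hi [ 0.4986 -0.2534]
```

```bash
echo '[[-0.001, 0, 0.035, 0, 0, 0], [0, 0, 0.045, 0, 0, 0], [0, 0, 0.03, 0, 0, 0], [0, 0, 0.014, 0, 0, 0], [0, 0, 0.005, 0, 0, 0]]' | python3 -m inch >/dev/null && echo '[[0, 0, 0, 0, 0, 0], [0, 0, 0, 0, 0, 0]]' | python3 -m inch >/dev/null && python3 d.py '(.4574,.3092,.04)' && echo '[[0, 0, 0, 0, 0, 0], [0, 0, 0, 0, 0, 0], [0, 0, 0, 0, 0, 0], [0, 0, 0, 0, 0, 0], [0, 0, 0, 0, 0, 0]]' | python3 -m inch 0.045 >/dev/null && echo '[[0, 0, 0, 0, 0, 0], [0, 0, 0, 0, 0, 0]]' | python3 -m inch && echo '[[0, 0, -0.025, 0, 0, 0], [0, 0, -0.045, 0, 0, 0], [0, 0, -0.045, 0, 0, 0], [0, 0, -0.035, 0, 0, 0], [0, 0, 0, 0, 0, 0]]' | python3 -m inch && python3 d.py '(.4878,-.1609,.19)'
```

```text
t 23.4 tcp [0.4572 0.3105 0.044 ] gap 0.07984189435587333 F [ 0.2 -0.6  0.6] rot [0.0004 0.0013 0.0003]
(.4574,.3092,.04) d tool [-0.0001 -0.0013  0.004 ]
time: 24.1
eef_pos: [0.4571, 0.3109, 0.044]
tool_rot: [[-0.993, -0.121, 0.002], [-0.121, 0.993, 0.001], [-0.002, 0.0, -1.0]]
wrist_force: [-0.6, -0.7, 8.5]
finger_gap: 0.0517
finger_force: 78.3
time: 24.6
eef_pos: [0.4581, 0.3116, 0.1976]
tool_rot: [[-0.993, -0.121, 0.006], [-0.121, 0.993, 0.003], [-0.007, 0.002, -1.0]]
wrist_force: [0.3, 0.4, -3.8]
finger_gap: 0.0517
finger_force: 81.8
t 24.6 tcp [0.4581 0.3116 0.1976] gap 0.05168725161650153 F [ 0.3  0.4 -3.8] rot [0.0024 0.0068 0.0012]
(.4878,-.1609,.19) d tool [ 0.0278 -0.4726  0.0063]
```

```bash
echo '[[0.001, -0.025, 0, 0, 0, 0], [0.003, -0.045, 0, 0, 0, 0], [0.003, -0.045, 0, 0, 0, 0], [0.003, -0.045, 0, 0, 0, 0], [0.003, -0.045, 0, 0, 0, 0]]' | python3 -m inch >/dev/null && echo '[[0.003, -0.045, 0, 0, 0, 0], [0.003, -0.045, 0, 0, 0, 0], [0.003, -0.045, 0, 0, 0, 0], [0.003, -0.045, 0, 0, 0, 0], [0.002, -0.045, 0, 0, 0, 0]]' | python3 -m inch >/dev/null && echo '[[0.001, -0.03, 0, 0, 0, 0], [0, -0.0126, 0, 0, 0, 0], [0, 0, 0, 0, 0, 0], [0, 0, 0, 0, 0, 0], [0, 0, 0, 0, 0, 0]]' | python3 -m inch && python3 d.py '(.4878,-.1609,.048)'
python3 - <<'E'
from h import *
ims=[]
s=ctrl.read_state()["eef_pos"]
for c in("scene","side"):
    b,d=imaging.grab_frame(c)
    cal=imaging.get_calibration(c);q=cal["camera_matrix"]@(cal["R"]@np.array([.488,-.161,.18])+cal["t"]);u,v=(q[:2]/q[2]).astype(int)
    ims.append(cv2.resize(b[v-50:v+70,u-60:u+60],(390,390)))
    P=cloud(c,d).reshape(-1,3); m=(np.hypot(P[:,0]-s[0],P[:,1]-s[1])<.045); Q=P[m]
    for z in np.arange(.13,.26,.01):
        q=Q[(Q[:,2]>=z)&(Q[:,2]<z+.01)]
        if len(q)>3: print(c,z.round(2),len(q),np.median(q,0).round(4),np.percentile(q,3,0).round(4),np.percentile(q,97,0).round(4))
cv2.imwrite("pics/ho.png",np.hstack(ims))
E
```

```text
time: 26.1
eef_pos: [0.4857, -0.1606, 0.1929]
tool_rot: [[-0.993, -0.122, -0.0], [-0.122, 0.993, 0.0], [0.0, 0.0, -1.0]]
wrist_force: [0.5, 0.1, -3.0]
finger_gap: 0.0518
finger_force: 81.8
t 26.1 tcp [ 0.4857 -0.1606  0.1929] gap 0.051848962196508176 F [ 0.5  0.1 -3. ] rot [ 0.0004 -0.0003  0.0022]
(.4878,-.1609,.048) d tool [-0.0021 -0.0006  0.1449]
scene 0.15 81 [ 0.4603 -0.171   0.1565] [ 0.4559 -0.1867  0.1514] [ 0.4821 -0.1429  0.1598]
scene 0.16 142 [ 0.4614 -0.1729  0.1647] [ 0.4557 -0.1873  0.1604] [ 0.4863 -0.1417  0.1696]
scene 0.17 141 [ 0.461  -0.1702  0.1755] [ 0.455  -0.1871  0.1706] [ 0.486  -0.1393  0.1796]
scene 0.18 137 [ 0.4616 -0.1729  0.1849] [ 0.4555 -0.1877  0.1804] [ 0.4878 -0.1409  0.1893]
scene 0.19 144 [ 0.4608 -0.1701  0.195 ] [ 0.4561 -0.1868  0.1905] [ 0.4802 -0.1378  0.1997]
scene 0.2 194 [ 0.4644 -0.1714  0.2054] [ 0.4557 -0.1959  0.2005] [ 0.4842 -0.1249  0.2097]
scene 0.21 213 [ 0.4662 -0.1717  0.2151] [ 0.456  -0.1979  0.2104] [ 0.4865 -0.1229  0.2196]
scene 0.22 240 [ 0.4675 -0.1709  0.2252] [ 0.4571 -0.1979  0.2205] [ 0.4882 -0.1241  0.2296]
scene
[... 673 characters left out ...]
0.1849] [ 0.4598 -0.1533  0.1805] [ 0.5115 -0.1312  0.1898]
side 0.19 122 [ 0.4868 -0.1374  0.1953] [ 0.4597 -0.1528  0.1905] [ 0.5129 -0.1259  0.1995]
side 0.2 137 [ 0.4847 -0.1362  0.2055] [ 0.4598 -0.1519  0.2008] [ 0.5123 -0.1198  0.2095]
side 0.21 143 [ 0.4861 -0.1354  0.2152] [ 0.46   -0.1514  0.2105] [ 0.5116 -0.1191  0.2196]
side 0.22 143 [ 0.4841 -0.1359  0.225 ] [ 0.4613 -0.154   0.2204] [ 0.5114 -0.1183  0.2296]
side 0.23 87 [ 0.4955 -0.1393  0.2346] [ 0.4592 -0.1523  0.2307] [ 0.5133 -0.1172  0.2393]
side 0.24 136 [ 0.495  -0.1457  0.2453] [ 0.4593 -0.1702  0.2405] [ 0.5118 -0.1306  0.2471]
side 0.25 18 [ 0.4965 -0.1301  0.2571] [ 0.4741 -0.1776  0.2509] [ 0.5058 -0.1236  0.2597]
```

View pics/ho.png

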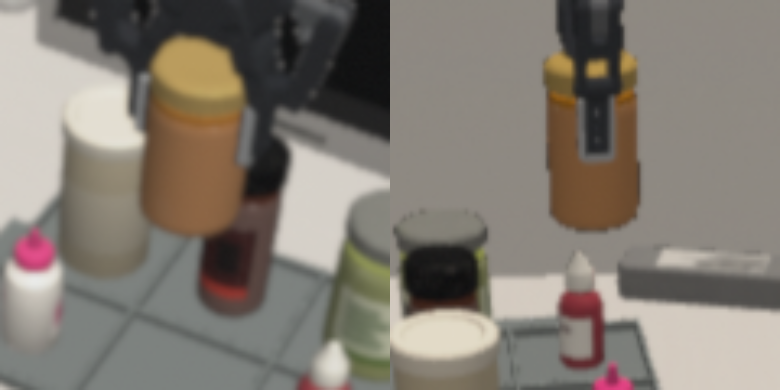

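The honey jar hangs upright and centred at crop (195,140). The two bottles stand in the front pockets at (35,290) and (325,370). I'll lower it.

```bash
echo '[[-0.0015, -0.0005, 0.03, 0, 0, 0], [0, 0, 0.045, 0, 0, 0], [0, 0, 0.03, 0, 0, 0], [0, 0, 0.02, 0, 0, 0], [0, 0, 0.01, 0, 0, 0]]' | python3 -m inch >/dev/null && echo '[[0, 0, 0.003, 0, 0, 0], [0, 0, 0, 0, 0, 0], [0, 0, 0, 0, 0, 0]]' | python3 -m inch && python3 d.py '(.4878,-.1609,.048)'
```

```text
time: 27.0
eef_pos: [0.4881, -0.1624, 0.056]
tool_rot: [[-0.993, -0.121, 0.001], [-0.121, 0.993, -0.001], [-0.001, -0.001, -1.0]]
wrist_force: [1.1, 0.8, -3.5]
finger_gap: 0.0519
finger_force: 81.8
t 27.0 tcp [ 0.4881 -0.1624  0.056 ] gap 0.05190073810279972 F [ 1.1  0.8 -3.5] rot [-0.0009  0.0014  0.0012]
(.4878,-.1609,.048) d tool [0.0001 0.0015 0.008 ]
```

```bash
echo '[[0, 0.001, 0.004, 0, 0, 0], [0, 0, 0, 0, 0, 0], [0, 0, 0, 0, 0, 0]]' | python3 -m inch && echo '[[0, 0, 0.0025, 0, 0, 0], [0, 0, 0, 0, 0, 0], [0, 0, 0, 0, 0, 0]]' | python3 -m inch
```

```text
time: 27.3
eef_pos: [0.4873, -0.1612, 0.0512]
tool_rot: [[-0.993, -0.121, 0.0], [-0.121, 0.993, -0.0], [-0.0, -0.0, -1.0]]
wrist_force: [-1.3, 0.2, -1.8]
finger_gap: 0.0519
finger_force: 81.8
time: 27.6
eef_pos: [0.4872, -0.1612, 0.0484]
tool_rot: [[-0.993, -0.121, -0.0], [-0.121, 0.993, 0.0], [0.0, 0.0, -1.0]]
wrist_force: [-0.5, -0.9, -1.9]
finger_gap: 0.0518
finger_force: 81.8
```

```bash
echo '[[0, 0, 0.0015, 0, 0, 0], [0, 0, 0, 0, 0, 0], [0, 0, 0, 0, 0, 0]]' | python3 -m inch
```

```text
time: 27.9
eef_pos: [0.4875, -0.1613, 0.048]
tool_rot: [[-0.993, -0.121, 0.001], [-0.121, 0.993, -0.0], [-0.001, -0.001, -1.0]]
wrist_force: [-5.2, 2.3, 16.6]
finger_gap: 0.0518
finger_force: 81.9
```

```bash
echo '[[0, 0, 0, 0, 0, 0], [0, 0, 0, 0, 0, 0], [0, 0, 0, 0, 0, 0], [0, 0, 0, 0, 0, 0], [0, 0, 0, 0, 0, 0]]' | python3 -m inch 0.078 && echo '[[0, 0, -0.02, 0, 0, 0], [0, 0, -0.04, 0, 0, 0], [0, 0, -0.045, 0, 0, 0], [0, 0, -0.045, 0, 0, 0], [0, 0, 0, 0, 0, 0]]' | python3 -m inch && echo '[[0, 0.04, 0, 0, 0, 0], [0, 0.048, 0, 0, 0, 0], [0, 0.048, 0, 0, 0, 0], [0, 0.048, 0, 0, 0, 0], [0, 0.048, 0, 0, 0, 0]]' | python3 -m inch >/dev/null && echo '[[0, 0.048, 0, 0, 0, 0], [0, 0.048, 0, 0, 0, 0], [0, 0.03, 0, 0, 0, 0], [0, 0, 0, 0, 0, 0], [0, 0, 0, 0, 0, 0]]' | python3 -m inch && python3 chk.py 5
```

```text
time: 28.4
eef_pos: [0.4873, -0.1612, 0.0469]
tool_rot: [[-0.993, -0.121, -0.0], [-0.121, 0.993, 0.0], [0.0, 0.0, -1.0]]
wrist_force: [0.2, 0.0, -0.7]
finger_gap: 0.0782
finger_force: 0.0
time: 28.9
eef_pos: [0.4893, -0.1622, 0.2022]
tool_rot: [[-0.993, -0.121, 0.007], [-0.121, 0.993, -0.004], [-0.006, -0.004, -1.0]]
wrist_force: [1.1, -0.7, -0.5]
finger_gap: 0.0781
finger_force: 0.0
time: 29.9
eef_pos: [0.4437, 0.1944, 0.1966]
tool_rot: [[-0.992, -0.122, -0.001], [-0.122, 0.992, -0.0], [0.001, -0.0, -1.0]]
wrist_force: [0.7, -0.2, 0.8]
finger_gap: 0.0777
finger_force: 0.0
spice [([0.5819, -0.1498], 503), ([0.5839, -0.1512], 42), ([0.5821, -0.15], 545)] lo [ 0.5818 -0.1499] hi [ 0.5822 -0.1499]
tin [([0.5743, -0.0558], 846), ([0.5739, -0.06], 1178), ([0.5746, -0.0589], 2024)] lo [ 0.5746 -0.059 ] hi [ 0.5747 -0.0589]
pickle [([0.5932, -0.2449], 886), ([0.5941, -0.2469], 122), ([0.5934, -0.2451], 1008)] lo [ 0.5928 -0.2452] hi [ 0.594 -0.245]
squeeze [([0.474, -0.0654], 300), ([0.475, -0.0664], 378), ([0.4745, -0.0661], 678)] lo [ 0.4745 -0.066 ] hi [ 0.4746 -0.0662]
gel [([0.4985, -0.2536], 260), ([0.4992, -0.2552], 0), ([0.4985, -0.2536], 260)] lo [ 0.4985 -0.2538] hi [ 0.4985 -0.2535]
honey [([0.4866, -0.1601], 700), ([0.4875, -0.1621], 532), ([0.4869, -0.1611], 1232)] lo [ 0.4868 -0.1608] hi [ 0.487  -0.1613]
```

View pics/scene5.png

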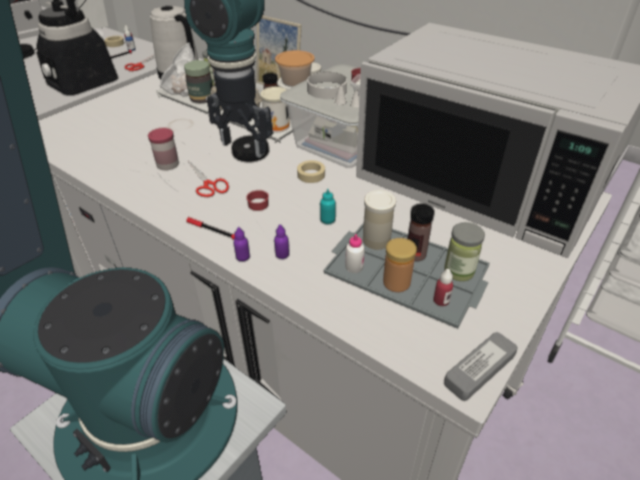

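All six stand upright within 2 mm of their pocket centres: back row tin (378,220), spice (421,230) and pickle (465,251), front row squeeze (356,252), honey (399,265) and gel (444,288). The gripper is clear.

```bash
python3 -c "
from cell import ticket
print(ticket.job_done())"
```

```text
the job is handed in; nothing more can be done
None
```

The tray is set out in the order asked and handed in at about 30 s: all four things stand upright and released within about 2 mm of their measured pocket centres, and the tin and pickle jar have not moved.

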